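# Lock the cover of the fan control box

### The job

The cover of the drying fans' grey control box stands ajar on its spring. Set closed fingertips in the slot of the round turn-latch, press the cover fully shut and, while keeping it pressed, turn the latch a quarter turn clockwise (seen from above) as far as it goes, so that the cover stays locked shut when you let go and back away. Only push with the fingers: do not pull the cover up, and leave the jar, the bowl and the scraper where they are.

Things in the scene. Friction and masses are not known exactly. Their poses are not given: they have to be found in the camera images.
- box: Grey enclosure, 260 (x) x 220 (y) x 90 mm high without cover, fixed, a 30 mm wide, 6 mm high foot strip along each y side. Origin: centre of its underside; z up; -x side roughly faces the robot. Cover hinge along y at x = +125, z = 90 mm. Cover: flat grey plate 264 x 226 x 6 mm, top face 96 mm above the table when shut, carrying the latch.
- cover (a joint): Cover's opening angle, rad: 0 shut (hard stop), about 0.15 as it rests ajar, near edge raised. A spring lifts it: about 5 N down at the latch shuts it. Unlocked, it springs ajar when released; locked, the cam tongue holds it, up to 4 mm up. If the latch is turned past half way with the cover up, the tongue lies on its keeper and the cover cannot shut.
- latch (a joint): Turn of the latch, rad: 0 unlocked, slot along the box's x axis; 1.571 locked (hard stop), slot along the box's y axis. Grows clockwise seen from above. Starts between 0 and 0.35. Friction 0.1 N m; stays where it is left. The tongue catches beneath the keeper from about 0.9 on. Wide fingertips jam in the slot unless they yaw along with it.
- latch_slot (a point): Centre of the slot's floor, on the latch's axis; x along the slot, z out of the cover. With the cover shut it lies at x -65, y 0, z 102 mm in the box's frame. Latch: black disc 96 mm across, 6 mm thick, with a raised rectangular metal wall; the slot is the pocket within: 70 long, 38 wide, 18 mm deep, open on top, walls 7 mm thick on all four sides.
- jar: Bystander: glass jar 64 mm across, 90 mm high, origin at its underside. Leave alone.
- bowl: Bystander: steel bowl 100 mm across, 45 mm high, origin at its underside. Leave alone.
- scraper: Bystander: spatula-like scraper lying flat, wooden handle, dark blade. Leave alone.

How it is judged:
By the outcome, as a careful person would: the job done as asked, in the order asked, and still so for the second after the job is handed in, with the robot touching nothing.
It also fails if it takes over 35 s, if anything falls off the work surface, if the arm or the gripper's body presses on something with over 40 N, if the wrist force passes 120 N, or if a joint passes its speed limit or range.

### The arm

A 7-joint arm with a two-finger parallel gripper is mounted at the origin on the work surface. World frame = base frame: x ahead of the robot, y to its left, z up, the work surface at z = 0. Lengths are in m, angles in rad, forces in N, time in s.
With the tool pointing down it reaches from about 0.4 to 0.85 m from the base axis. Payload 4.5 kg.
Tool frame: the origin (TCP) lies midway between the tips of the shut fingers; the grasp point (between the pads) lies 19 mm behind it; z points along the fingers, y is the direction in which the jaws open and shut (so a half turn about z gives the same grasp; the last joint's range is limited). The gripper opens to 88 mm and grips with 3 to 60 N. Pads are 18 mm wide; open, the fingers measure 123 mm over their backs; the gripper's body (75 mm by 187 mm) begins 45 mm behind the grasp point.
Start: joints at [-1.223, 0.689, -0.195, 1.565, 0.157, 0.902, -0.215], TCP at [0.193, 0.595, 0.239] pointing down, gripper open.
Joint ranges: [-3.01, 3.01], [-0.46, 2.08], [-1.47, 1.51], [0.13, 2.56], [-1, 4.14], [0.04, 2.09], [-2.66, 2.66]. Speed limits (rad/s): [2.57, 2.57, 3.14, 3.14, 3.14, 3.14, 3.14].

### API

Orientations are given as a unit quaternion [x, y, z, w].
In Python, from plant import r, viewer gives the robot as it stands.
- The arm moves only by the tool play_rows, never from a script. Its argument "commands" is a list of rows, each an object with "delta_rot": the turn, a rotation vector about the tool's x, y, z normalised to -1 to 1, where 1 is pi rad, a list of three; "travel": the shift along the tool's x, y, z normalised to -1 to 1, where 1 is 15 cm, a list of three; "gripper": the opening, from -1 (shut) to 1 (fully open). In form: [{"delta_rot": [wx, wy, wz], "travel": [x, y, z], "gripper": gripper}, ...]. A call has 1 to 12 rows; each row is the pose to reach, as a shift and turn from the pose commanded when the call began, along the tool's axes at that moment, turning the shorter way round; what a row does not reach only later rows make up. A row lasts 1/8 s, in which the tool goes at most 62.5 mm and 10.7 degrees, less where a joint would pass 70% of its speed; a pose out of reach is approached as far as the arm can. A call with a number of a shift or a turn outside -1 to 1 is refused whole. A call with a gripper value outside its range is refused whole. The fingers move at their own pace and stop on an object; "force" is the grip in N (left out, the last holds). Time passes only in rows, so rows that repeat a pose let the fingers close. It gives the time, the measured TCP pose, the force and the opening at its end, in the units of the state.
- r.get_state(): the state, without advancing time (a new reading comes with each control period).
- viewer.snapshot(name): name is "scene" or "side" or "wrist"; returns a dict with "color" (400x640x3 uint8, red, green, blue), "z_map" (400x640 float32, m along the optical axis (not along the pixel's ray), 0 where there is no reading), "fx", "fy", "cx", "cy" (pixels), "origin" and "attitude" of the camera in the world. Camera axes: x right, y up, looking along -z (the intrinsics and any distortion apply to the point x, -y, -z); pixel columns grow to the right and rows downward; lengths in m; the calibration is good to about 2 mm. A picture is of the moment at which its call begins.
- r.finish_job(): hands the job in, once; it reports no verdict.
Trained networks look in the newest picture that a camera, given by its name, has taken for a name from the list of things; names that differ only in an ending like _2 or _b are one class to them, and where a whole thing is asked for, a point or a joint stands for the part that bears it (a point fixed in the world has none). Each returns a list of dicts, best first, with "conf" (0 to 1); they miss things now and then, are a little off and sometimes report something else, mostly with a low value. They report only what shows in the picture. A call takes as long as a camera call.
- viewer.outline_of(camera, label): "pixels" (400x640 bool, what is visible of it) and "at" ([column, row] in pixels, amid what is visible of it).
- viewer.pinpoint(camera, label): "at" ([column, row] in pixels: a listed point, or the origin of a listed thing).
The state is a dict: "clock": time; "q": joint angles; "qd": joint speeds; "joint_torque": joint torques, N m; "tool_pos": TCP position; "eef_rot": TCP orientation; "contact_force": force on the tool from outside, world axes, zero at the start; "moment": the same for the moment, N m; "opening": opening from 0.0 (shut) to 1.0 (fully open).
Only numpy, scipy, OpenCV 4.12 (cv2) and the standard library are available. Lean on these libraries where they do the work, as an engineer would, in place of code of your own. Each camera call takes 0.05 s, during which the arm holds its last target. There are 200 camera calls.

## Working session

There is one attempt and no reset: what is moved stays moved. The work goes in short steps, Python scripts to look and compute and a tool call to move; the robot and the scene stay as the last step left them, time stands still between calls to the robot, and variables do not carry over. Pictures are saved under pics/ and viewed, about 8 in all and at most 12, crops included, and the job is handed in when it is done.

Besides the shell and the picture viewer there is one more tool, called after ">>>" as name(argument=value, ...), one argument or row to a line, values as JSON. play_rows: Moves the arm, as the interface text tells. Its arguments: {"type":"object","properties":{"commands":{"type":"array","items":{"type":"object","properties":{"delta_rot":{"type":"array","items":{"type":"number","minimum":-1,"maximum":1}},"travel":{"type":"array","items":{"type":"number","minimum":-1,"maximum":1}},"gripper":{"type":"number"}}}},"force":{"type":"number"}},"required":["commands"]}

```bash
mkdir -p pics; ls
cat > h.py <<'E'
import numpy as np, cv2
from scipy.spatial.transform import Rotation as R
from plant import r, viewer
def att(s):
    a=np.array(s["attitude"],float)
    return R.from_quat(a).as_matrix() if a.size==4 else a.reshape(3,3)
def cloud(s):
    v,u=np.mgrid[0:400,0:640]; z=s["z_map"]
    p=np.stack([(u-s["cx"])/s["fx"]*z,-(v-s["cy"])/s["fy"]*z,-z],-1)
    return p@att(s).T+np.array(s["origin"])
def save(s,n): cv2.imwrite(f"pics/{n}.png",cv2.cvtColor(s["color"],cv2.COLOR_RGB2BGR))
E
python3 - <<'E'
from h import *
np.set_printoptions(precision=4,suppress=True)
st=r.get_state();print({k:np.round(v,4) for k,v in st.items()})
ims=[]
for c in ["scene","side","wrist"]:
    s=viewer.snapshot(c); ims.append(s["color"]); P=cloud(s)
    print(c,[k for k in s], s["origin"],s["attitude"],s["fx"])
    for l in ["box","latch_slot","latch"]:
        for d in viewer.pinpoint(c,l)[:2]:
            u,v=np.round(d["at"]).astype(int); print(l,d["conf"],d["at"],P[np.clip(v,0,399),np.clip(u,0,639)])
    np.savez(f"{c}0.npz",P=P,c=s["color"])
    save(s,c+"0")
cv2.imwrite("pics/all0.png",cv2.cvtColor(np.vstack([ims[0],ims[1]])[:, :],cv2.COLOR_RGB2BGR)) 
i=cv2.imread("pics/all0.png");cv2.imwrite("pics/all0.png",cv2.resize(i,(480,600)))
E
```

```text
pics
{'clock': np.float64(0.0), 'q': array([-1.2232,  0.69  , -0.1945,  1.5664,  0.1573,  0.9025, -0.2151]), 'qd': array([ 0.0007,  0.0001,  0.0001, -0.0006,  0.0008,  0.0009, -0.0006]), 'joint_torque': array([ -0.0004, -52.7552,  -1.2669, -15.3426,  -0.0526,   0.0068,
         0.0002]), 'tool_pos': array([0.1928, 0.5938, 0.2379]), 'eef_rot': array([ 0.1562,  0.9877, -0.0009, -0.0001]), 'contact_force': array([ 0.0025, -0.6922,  0.335 ]), 'moment': array([-0.0541,  0.0558,  0.0645]), 'opening': np.float64(1.0)}
scene ['color', 'z_map', 'fx', 'fy', 'cx', 'cy', 'origin', 'attitude'] [ 1.3664 -0.0732  0.964 ] [0.2737 0.2377 0.5997 0.7134] 423.9713619127437
box 0.96 [302.7, 227.8] [ 0.6846 -0.0095  0.0987]
latch_slot 0.65 [298.2, 177.6] [ 0.5311 -0.0003  0.1293]Traceback (most recent call last):
  File "<stdin>", line 9, in <module>
ValueError: it knows: bowl, box, jar, latch_slot, scraper
```

Run:
```python
from h import *
np.set_printoptions(precision=4,suppress=True)
ims=[]
for c in ["scene","side","wrist"]:
    s=viewer.snapshot(c); ims.append(s["color"]); P=cloud(s)
    print(c,s["origin"])
    for l in ["box","latch_slot","jar","bowl","scraper"]:
        for d in viewer.pinpoint(c,l)[:1]:
            u,v=np.round(d["at"]).astype(int); print(l,d["conf"],d["at"],P[np.clip(v,0,399),np.clip(u,0,639)])
    m=viewer.outline_of(c,"box")
    np.savez(f"{c}0.npz",P=P,c=s["color"],m=m[0]["pixels"] if m else 0)
    save(s,c+"0")
i=cv2.cvtColor(np.vstack(ims[:2]),cv2.COLOR_RGB2BGR);cv2.imwrite("pics/all0.png",cv2.resize(i,(480,600),interpolation=cv2.INTER_AREA))
```

```text
scene [ 1.3664 -0.0732  0.964 ]
box 0.63 [302.5, 224.0] [ 0.675  -0.0105  0.1038]
latch_slot 0.93 [296.6, 176.8] [ 0.5267 -0.0025  0.1293]
jar 0.8 [375.2, 222.7] [0.6465 0.199  0.0274]
bowl 0.69 [214.5, 251.5] [ 0.6514 -0.2552  0.0062]
scraper 0.87 [399.4, 157.2] [0.37   0.3561 0.0063]
side [ 0.4003 -0.5689  0.7277]
box 0.58 [329.0, 246.3] [ 0.5543 -0.0962  0.1173]
latch_slot 0.92 [307.4, 212.6] [ 0.5277 -0.0234  0.1463]
jar 0.64 [321.4, 186.3] [0.5884 0.0855 0.112 ]
bowl 0.97 [402.7, 337.8] [ 0.6573 -0.2648  0.0034]
scraper 0.92 [221.8, 167.2] [0.3657 0.3479 0.0088]
wrist [0.125  0.6173 0.3856]
scraper 0.91 [194.4, 333.5] [0.3586 0.3651 0.0151]
```

View pics/all0.png

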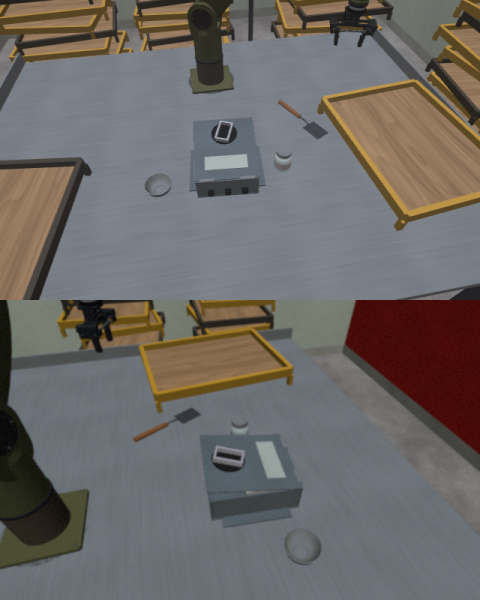

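The view shows the box ahead of the base, with the latch on the near half of the cover (scene ≈ (298,177)). The bowl is on the right, and the jar and scraper are on the left. Next I'll fit the geometry.

```bash
cat > fit.py <<'E'
from h import *
def fit(P,m,verbose=True):
    p=P[m>0]; p=p[np.isfinite(p).all(1)&(p[:,2]>0.06)&(np.hypot(p[:,0]-.6,p[:,1])<.25)]
    rng=np.random.default_rng(0); best=0
    for _ in range(500):
        a=p[rng.choice(len(p),3,replace=False)]; n=np.cross(a[1]-a[0],a[2]-a[0]); L=np.linalg.norm(n)
        if L<1e-5: continue
        n/=L; n*=np.sign(n[2])
        if n[2]<.9: continue
        k=abs((p-a[0])@n)<.003
        if k.sum()>best: best=k.sum();K=k
    for _ in range(3):
        c=p[K].mean(0); n=np.linalg.svd(p[K]-c,full_matrices=False)[2][2]; n*=np.sign(n[2]); K=abs((p-c)@n)<.003
    d=(p-c)@n
    x=np.array([1,0,0])-n*n[0]; x/=np.linalg.norm(x); y=np.cross(n,x)
    q=np.stack([(p-c)@x,(p-c)@y],1)
    out={}
    rc=cv2.minAreaRect(q[K].astype(np.float32)); 
    print("tilt",np.arccos(n[2]),"n",n,"cover rect",rc[1],rc[2], "centre",c+rc[0][0]*x+rc[0][1]*y)
    w=(d>.0215)&(d<.03)&(np.hypot(*q.T)<.2); rw=cv2.minAreaRect(q[w].astype(np.float32))
    cw=c+rw[0][0]*x+rw[0][1]*y
    print("wall n",w.sum(),"rect",rw[1],rw[2],"centre on plane",cw,"floor",cw+.006*n, "dmed",np.median(d[w]))
E
python3 - <<'E'
np=__import__("numpy"); np.set_printoptions(precision=4,suppress=True)
from fit import *
for c in ["scene","side"]:
    f=np.load(c+"0.npz"); print(c,f["m"].sum()); fit(f["P"],f["m"])
a=cv2.cvtColor(np.load("scene0.npz")["c"],cv2.COLOR_RGB2BGR)[140:270,240:370]
b=cv2.cvtColor(np.load("side0.npz")["c"],cv2.COLOR_RGB2BGR)[170:300,255:415]
cv2.imwrite("pics/c1.png",np.hstack([cv2.resize(a,(390,390)),cv2.resize(b,(400,390))]))
E
```

```text
scene 9028
tilt 0.14323694383991697 n [ 0.1422 -0.0119  0.9898] cover rect (0.22463655471801758, 0.27131226658821106) 85.00349426269531 centre [ 0.5879 -0.0026  0.1144]
wall n 166 rect (0.051884617656469345, 0.08578367531299591) 67.41421508789062 centre on plane [0.5268 0.0025 0.1232] floor [0.5277 0.0024 0.1291] dmed 0.023901801245384685
side 13721
tilt 0.14313785711603771 n [ 0.1421 -0.0127  0.9898] cover rect (0.2279021292924881, 0.26525378227233887) 84.98529815673828 centre [ 0.5848 -0.0065  0.114 ]
wall n 301 rect (0.05560736730694771, 0.08385085314512253) 68.24681091308594 centre on plane [ 0.5251 -0.0013  0.1226] floor [ 0.526  -0.0014  0.1286] dmed 0.02350550826618365
```

View pics/c1.png

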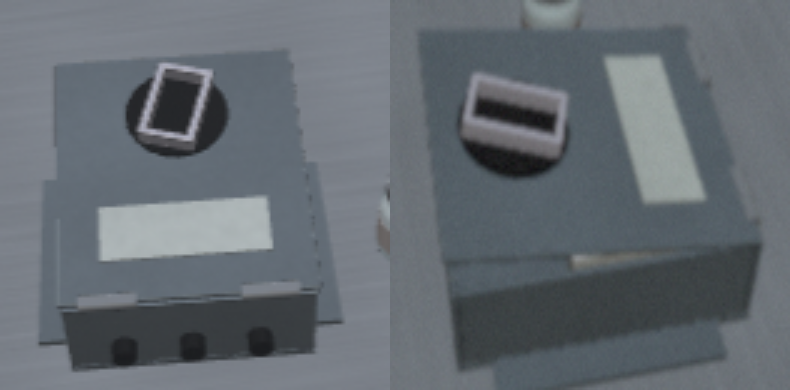

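>>> play_rows(
  commands=[
    {"delta_rot":[0,0,0],"travel":[-0.28,-0.26,0],"gripper":-1},
    {"delta_rot":[0,0,0],"travel":[-0.56,-0.52,0],"gripper":-1},
    {"delta_rot":[0,0,0],"travel":[-0.83,-0.77,0],"gripper":-1},
  ],
  force=20,
)

```text
clock: 1.58
tool_pos: [0.2766, 0.4446, 0.2388]
eef_rot: [0.156, 0.988, 0.0, 0.0]
contact_force: [0.9, -0.0, 0.3]
opening: 0.682
```

>>> play_rows(
  commands=[
    {"delta_rot":[0,0,0],"travel":[-0.28,-0.26,0],"gripper":-1},
    {"delta_rot":[0,0,0],"travel":[-0.56,-0.52,0],"gripper":-1},
    {"delta_rot":[0,0,0],"travel":[-0.83,-0.77,0],"gripper":-1},
    {"delta_rot":[0,0,0],"travel":[-0.83,-0.77,0],"gripper":-1},
  ],
)

```text
clock: 2.08
tool_pos: [0.3609, 0.2931, 0.2387]
eef_rot: [0.161, 0.987, -0.001, 0.001]
contact_force: [0.2, 1.1, 0.4]
opening: 0.229
```

>>> play_rows(
  commands=[
    {"delta_rot":[0,0,0],"travel":[-0.28,-0.26,0],"gripper":-1},
    {"delta_rot":[0,0,0],"travel":[-0.56,-0.52,0],"gripper":-1},
    {"delta_rot":[0,0,0],"travel":[-0.83,-0.77,0],"gripper":-1},
    {"delta_rot":[0,0,0],"travel":[-0.83,-0.77,0],"gripper":-1},
  ],
)

```text
clock: 2.58
tool_pos: [0.4432, 0.1461, 0.2387]
eef_rot: [0.16, 0.987, -0.001, 0.001]
contact_force: [0.6, 0.3, -0.8]
opening: 0.009
```

>>> play_rows(
  commands=[
    {"delta_rot":[0,0,0],"travel":[-0.28,-0.26,0],"gripper":-1},
    {"delta_rot":[0,0,0],"travel":[-0.56,-0.52,0],"gripper":-1},
    {"delta_rot":[0,0,0],"travel":[-0.83,-0.77,0],"gripper":-1},
    {"delta_rot":[0,0,0],"travel":[-0.83,-0.77,0],"gripper":-1},
  ],
)

```text
clock: 3.08
tool_pos: [0.5259, -0.0013, 0.2385]
eef_rot: [0.159, 0.987, -0.0, 0.001]
contact_force: [0.4, 0.9, -0.6]
opening: 0.004
```

>>> play_rows(
  commands=[
    {"delta_rot":[0,0,0.06],"travel":[0,0,0],"gripper":-1},
    {"delta_rot":[0,0,0.12],"travel":[0,0,0],"gripper":-1},
    {"delta_rot":[0,0,0.18],"travel":[0,0,0],"gripper":-1},
    {"delta_rot":[0,0,0.24],"travel":[0,0,0],"gripper":-1},
    {"delta_rot":[0,0,0.3],"travel":[0,0,0],"gripper":-1},
    {"delta_rot":[0,0,0.36],"travel":[0,0,0],"gripper":-1},
    {"delta_rot":[0,0,0.42],"travel":[0,0,0],"gripper":-1},
    {"delta_rot":[0,0,0.48],"travel":[0,0,0],"gripper":-1},
    {"delta_rot":[0,0,0.522],"travel":[0,0,0],"gripper":-1},
    {"delta_rot":[0,0,0.522],"travel":[0,0,0],"gripper":-1},
  ],
)

```text
clock: 4.32
tool_pos: [0.5237, 0.0046, 0.2386]
eef_rot: [0.827, 0.562, 0.0, -0.001]
contact_force: [0.2, 0.2, 0.0]
opening: 0.005
```

Run:
```python
from fit import *
np.set_printoptions(precision=4,suppress=True)
st=r.get_state(); M=R.from_quat(st["eef_rot"]).as_matrix()
print(st["q"],st["tool_pos"],"y yaw",np.degrees(np.arctan2(M[1,1],M[0,1])))
s=viewer.snapshot("wrist"); P=cloud(s); save(s,"w1"); print(viewer.pinpoint("wrist","latch_slot"))
m=viewer.outline_of("wrist","box")
if m: fit(P,m[0]["pixels"])
s=viewer.snapshot("side");b=s["color"][130:300,240:430]
i=np.hstack([cv2.resize(cv2.imread("pics/w1.png"),(480,300)),cv2.resize(cv2.cvtColor(b,cv2.COLOR_RGB2BGR),(320,300))]);cv2.imwrite("pics/v2.png",i)
# fingers extents
T=np.array(st["tool_pos"]);Q=cloud(s).reshape(-1,3)
Z=(Q-T)@M; k=(abs(Z[:,0])<.04)&(abs(Z[:,1])<.05)&(Z[:,2]>-.03)&(Z[:,2]<.01); print("tips",k.sum(),Z[k].min(0),Z[k].max(0))
```

```text
[-0.2298  0.5653  0.2142  1.8826 -0.1772  0.7122 -0.2905] [0.5237 0.0046 0.2386] y yaw -21.60755876532613
[{'at': [329.4, 187.8], 'conf': 0.92}]
tilt 0.14350282681387166 n [ 0.1425 -0.0123  0.9897] cover rect (0.22604911029338837, 0.2682796120643616) 84.95710754394531 centre [ 0.5863 -0.0036  0.1159]
wall n 3009 rect (0.05227382853627205, 0.08398650586605072) 68.01190948486328 centre on plane [0.5254 0.0018 0.1247] floor [0.5262 0.0018 0.1306] dmed 0.023598068386115417
tips 205 [-0.0158 -0.0144 -0.03  ] [0.0045 0.018  0.0012]
```

View pics/v2.png

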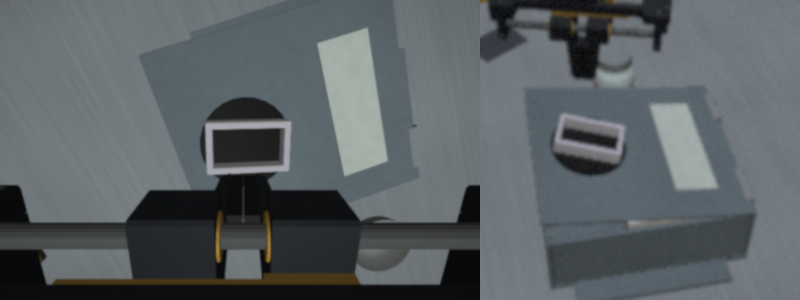

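Found so far:
- **Latch:** the floor is at about (0.526, 0.001, 0.130) and the slot yaw is about -22°.
- **Box:** yaw is -5°, so the latch is turned about 0.3 rad.
- **Fingers:** the jaw axis lies along the slot.

I'll insert the fingers slightly toward the near end of the slot.

>>> play_rows(
  commands=[
    {"delta_rot":[0,0,0],"travel":[-0.015,-0.037,0],"gripper":-1},
    {"delta_rot":[0,0,0],"travel":[-0.015,-0.037,0.25],"gripper":-1},
    {"delta_rot":[0,0,0],"travel":[-0.015,-0.037,0.45],"gripper":-1},
    {"delta_rot":[0,0,0],"travel":[-0.015,-0.037,0.57],"gripper":-1},
    {"delta_rot":[0,0,0],"travel":[-0.015,-0.037,0.63],"gripper":-1},
    {"delta_rot":[0,0,0],"travel":[-0.015,-0.037,0.67],"gripper":-1},
    {"delta_rot":[0,0,0],"travel":[-0.015,-0.037,0.68],"gripper":-1},
  ],
)

```text
clock: 5.4
tool_pos: [0.5182, 0.0013, 0.1369]
eef_rot: [0.829, 0.56, 0.0, 0.0]
contact_force: [0.3, -0.2, -0.0]
opening: 0.002
```

Run:
```python
from h import *
st=r.get_state();print(st["tool_pos"],st["contact_force"])
a=viewer.snapshot("scene")["color"][130:230,240:360];b=viewer.snapshot("side")["color"][150:270,250:390]
i=np.hstack([cv2.resize(a,(400,400)),cv2.resize(b,(400,400))]);cv2.imwrite("pics/v3.png",cv2.cvtColor(i,cv2.COLOR_RGB2BGR))
```

```text
[0.51816006 0.00130541 0.13686845] [ 0.33404346 -0.15125993 -0.04998431]
```

View pics/v3.png

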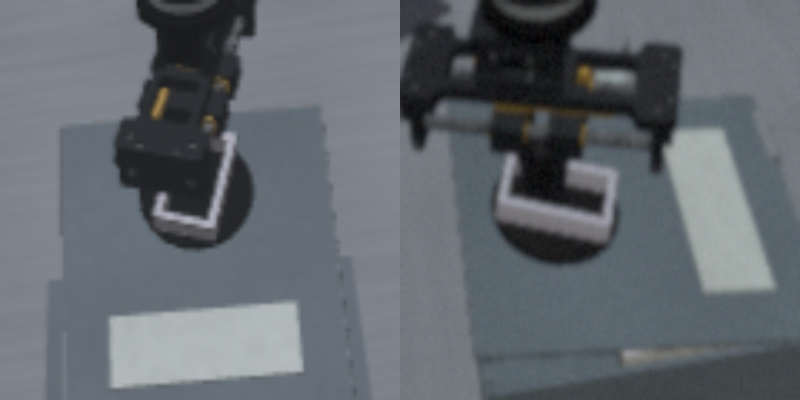

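The fingertips are inside the pocket near its left/near end, at z 0.137 with no contact force. Next I press down.

>>> play_rows(
  commands=[
    {"delta_rot":[0,0,0],"travel":[0,-0.005,0.05],"gripper":-1},
    {"delta_rot":[0,0,0],"travel":[-0.003,-0.01,0.1],"gripper":-1},
    {"delta_rot":[0,0,0],"travel":[-0.005,-0.015,0.15],"gripper":-1},
    {"delta_rot":[0,0,0],"travel":[-0.007,-0.019,0.19],"gripper":-1},
    {"delta_rot":[0,0,0],"travel":[-0.009,-0.022,0.22],"gripper":-1},
    {"delta_rot":[0,0,0],"travel":[-0.009,-0.022,0.235],"gripper":-1},
    {"delta_rot":[0,0,0],"travel":[-0.009,-0.022,0.235],"gripper":-1},
  ],
)

```text
clock: 6.38
tool_pos: [0.5147, 0.0018, 0.1023]
eef_rot: [0.829, 0.56, 0.001, -0.0]
contact_force: [-2.1, 2.3, 11.7]
opening: 0.008
```

```bash
cat > wp.py <<'E'
from h import *
import sys
def go(phis,lats,rho=-.009,c=(0.5225,0.0013)):
    st=r.get_state(); M=R.from_quat(st["eef_rot"]).as_matrix(); T=np.array(st["tool_pos"])
    y0=np.degrees(np.arctan2(M[1,1],M[0,1])); s0=M[:2,1]; x0=M[:2,0]
    d=T[:2]-c; print("yaw",y0,"now along",d@s0,"lat",d@x0,"z",T[2],st["contact_force"],st["moment"])
    for p,l in zip(phis,lats):
        a=np.radians(p); s=np.array([np.cos(a),np.sin(a)]); x=np.array([-s[1],s[0]])
        w=c+rho*s+l*x-T[:2]
        print(p,l,"rot",round((y0-p)/180,3),"travel",round(w@x0/.15,3),round(w@s0/.15,3))
E
python3 - <<'E'
from wp import *
go([-21.6,-22,-28,-34,-41,-48,-55,-62],[.005]+[.010]*2+[.0105]*5)
E
```

```text
yaw -21.922264078541428 now along -0.007443635878943471 lat -0.0024745139005205377 z 0.1023395451027101 [-2.1390541  2.2800831 11.7214564] [ 0.3985568   0.41391595 -0.01879822]
-21.6 0.005 rot -0.002 travel 0.049 -0.011
-22 0.01 rot 0.0 travel 0.083 -0.01
-28 0.01 rot 0.034 travel 0.089 -0.003
-34 0.0105 rot 0.067 travel 0.098 0.006
-41 0.0105 rot 0.106 travel 0.102 0.016
-48 0.0105 rot 0.145 travel 0.106 0.027
-55 0.0105 rot 0.184 travel 0.108 0.038
-62 0.0105 rot 0.223 travel 0.109 0.049
```

>>> play_rows(
  commands=[
    {"delta_rot":[0,0,0],"travel":[0,-0.005,0.01],"gripper":-1},
    {"delta_rot":[0,0,0],"travel":[0.03,-0.01,0.01],"gripper":-1},
    {"delta_rot":[0,0,0],"travel":[0.06,-0.01,0.01],"gripper":-1},
    {"delta_rot":[0,0,0],"travel":[0.083,-0.01,0.01],"gripper":-1},
    {"delta_rot":[0,0,0.034],"travel":[0.089,-0.003,0.01],"gripper":-1},
    {"delta_rot":[0,0,0.034],"travel":[0.089,-0.003,0.01],"gripper":-1},
  ],
)

```text
clock: 7.12
tool_pos: [0.5157, 0.0045, 0.1021]
eef_rot: [0.86, 0.51, -0.004, 0.003]
contact_force: [-10.5, -16.4, 29.1]
opening: 0.007
```

Run:
```python
from wp import *
go([-34,-41,-48,-55,-62,-69,-76,-83],[.0105]*8)
```

```text
yaw -28.65388046060724 now along -0.007458273617382827 lat -0.0004326354720614509 z 0.10210262744655368 [-10.48302652 -16.39053502  29.12515391] [-3.52492359  2.23739877 -0.00429714]
-34 0.0105 rot 0.03 travel 0.078 -0.003
-41 0.0105 rot 0.069 travel 0.084 0.006
-48 0.0105 rot 0.107 travel 0.089 0.016
-55 0.0105 rot 0.146 travel 0.092 0.027
-62 0.0105 rot 0.185 travel 0.094 0.038
-69 0.0105 rot 0.224 travel 0.095 0.049
-76 0.0105 rot 0.263 travel 0.094 0.061
-83 0.0105 rot 0.302 travel 0.092 0.072
```

>>> play_rows(
  commands=[
    {"delta_rot":[0,0,0],"travel":[0,0,-0.008],"gripper":-1},
    {"delta_rot":[0,0,0],"travel":[0,0,-0.01],"gripper":-1},
    {"delta_rot":[0,0,0],"travel":[0,0,-0.01],"gripper":-1},
  ],
)

```text
clock: 7.5
tool_pos: [0.5178, 0.0087, 0.1023]
eef_rot: [0.859, 0.512, -0.002, 0.002]
contact_force: [-3.4, -8.5, 13.5]
opening: 0.009
```

Run:
```python
from wp import *
go([-34],[.0105])
a=viewer.snapshot("scene")["color"][130:230,240:360];b=viewer.snapshot("side")["color"][150:270,250:390]
i=np.hstack([cv2.resize(a,(400,400)),cv2.resize(b,(400,400))]);cv2.imwrite("pics/v4.png",cv2.cvtColor(i,cv2.COLOR_RGB2BGR))
```

```text
yaw -28.345194201505347 now along -0.007647633428259119 lat 0.004273829876343558 z 0.1023076306675573 [-3.4365395  -8.49987159 13.5049568 ] [-1.85468529  0.87002302  0.0086689 ]
-34 0.0105 rot 0.031 travel 0.047 -0.002
```

View pics/v4.png

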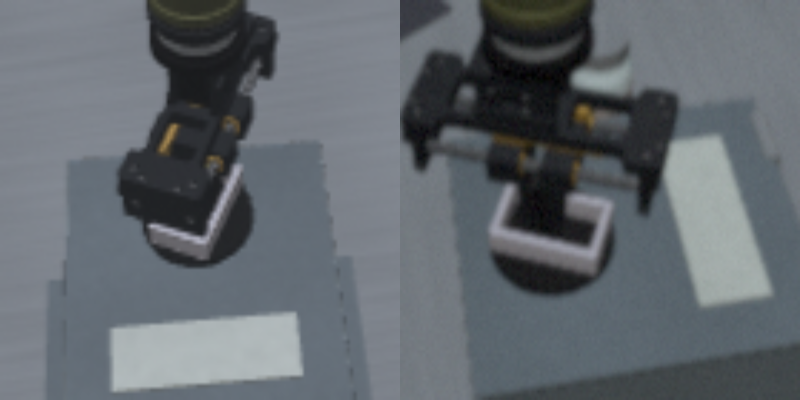

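Run:
```python
import numpy as np
def wp(p0,l0,ps,ls,rho=-.009):
    f=lambda p,l:(lambda s:rho*s+l*np.array([-s[1],s[0]]))(np.array([np.cos(np.radians(p)),np.sin(np.radians(p))]))
    s0=np.array([np.cos(np.radians(p0)),np.sin(np.radians(p0))]);x0=np.array([-s0[1],s0[0]])
    for p,l in zip(ps,ls):
        w=f(p,l)-f(p0,l0); print(p,l,round((p0-p)/180,3),np.round([w@x0/.15,w@s0/.15],3))
wp(-28,.010,[-34,-40,-46,-52,-58,-64],[.011]*6)
print();wp(-64,.011,[-70,-76,-82,-88,-94,-100,-105],[.012]*7)
```

```text
-34 0.011 0.033 [0.013 0.008]
-40 0.011 0.067 [0.018 0.017]
-46 0.011 0.1 [0.022 0.026]
-52 0.011 0.133 [0.025 0.035]
-58 0.011 0.167 [0.027 0.045]
-64 0.011 0.2 [0.028 0.055]

-70 0.012 0.033 [0.013 0.009]
-76 0.012 0.067 [0.017 0.018]
-82 0.012 0.1 [0.021 0.028]
-88 0.012 0.133 [0.024 0.038]
-94 0.012 0.167 [0.026 0.048]
-100 0.012 0.2 [0.027 0.058]
-105 0.012 0.228 [0.026 0.067]
```

>>> play_rows(
  commands=[
    {"delta_rot":[0,0,0.033],"travel":[0.013,0.008,0],"gripper":-1},
    {"delta_rot":[0,0,0.067],"travel":[0.018,0.017,0],"gripper":-1},
    {"delta_rot":[0,0,0.1],"travel":[0.022,0.026,0],"gripper":-1},
    {"delta_rot":[0,0,0.133],"travel":[0.025,0.035,0],"gripper":-1},
    {"delta_rot":[0,0,0.167],"travel":[0.027,0.045,0],"gripper":-1},
    {"delta_rot":[0,0,0.2],"travel":[0.028,0.055,0],"gripper":-1},
    {"delta_rot":[0,0,0.2],"travel":[0.028,0.055,0],"gripper":-1},
  ],
)

```text
clock: 8.48
tool_pos: [0.5244, 0.011, 0.1023]
eef_rot: [0.975, 0.222, -0.003, 0.0]
contact_force: [-8.3, -4.7, 18.5]
opening: 0.002
```

Run:
```python
from wp import *
go([-64],[.011])
a=viewer.snapshot("scene")["color"][130:230,240:360];b=viewer.snapshot("side")["color"][150:270,250:390]
i=np.hstack([cv2.resize(a,(400,400)),cv2.resize(b,(400,400))]);cv2.imwrite("pics/v5.png",cv2.cvtColor(i,cv2.COLOR_RGB2BGR))
```

```text
yaw -64.29107089809408 now along -0.007941885796394363 lat 0.005898006552098401 z 0.10225113956567237 [-8.26818966 -4.73333979 18.48447217] [-0.82258322  2.01328193 -0.13483256]
-64 0.011 rot -0.002 travel 0.034 -0.007
```

View pics/v5.png

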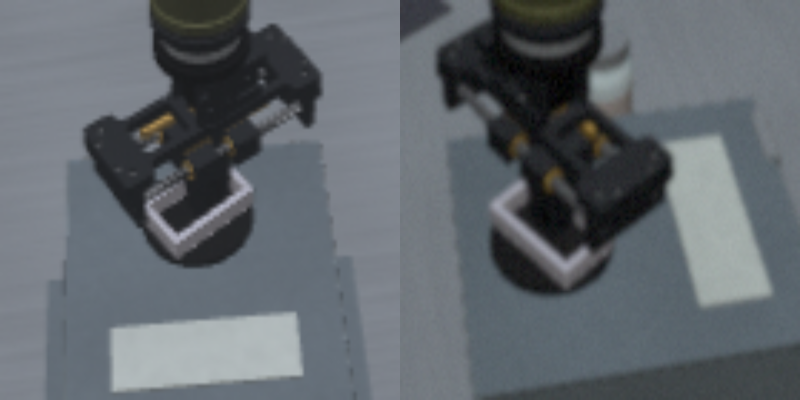

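Run:
```python
import numpy as np
def wp(p0,l0,ps,ls,rho=-.009):
    f=lambda p,l:(lambda s:rho*s+l*np.array([-s[1],s[0]]))(np.array([np.cos(np.radians(p)),np.sin(np.radians(p))]))
    s0=np.array([np.cos(np.radians(p0)),np.sin(np.radians(p0))]);x0=np.array([-s0[1],s0[0]])
    for p,l in zip(ps,ls):
        w=f(p,l)-f(p0,l0); print(p,l,round((p0-p)/180,3),np.round([w@x0/.15,w@s0/.15],3))
wp(-64,.011,[-67,-71,-76,-81,-86,-91,-96,-100],[.014,.016]+[.017]*7)
```

```text
-67 0.014 0.017 [0.023 0.005]
-71 0.016 0.039 [0.04  0.013]
-76 0.017 0.067 [0.05  0.025]
-81 0.017 0.094 [0.053 0.036]
-86 0.017 0.122 [0.054 0.047]
-91 0.017 0.15 [0.055 0.058]
-96 0.017 0.178 [0.055 0.069]
-100 0.017 0.2 [0.054 0.078]
```

>>> play_rows(
  commands=[
    {"delta_rot":[0,0,0.017],"travel":[0.023,0.005,0],"gripper":-1},
    {"delta_rot":[0,0,0.039],"travel":[0.04,0.013,0],"gripper":-1},
    {"delta_rot":[0,0,0.067],"travel":[0.05,0.025,0],"gripper":-1},
    {"delta_rot":[0,0,0.094],"travel":[0.053,0.036,0],"gripper":-1},
    {"delta_rot":[0,0,0.122],"travel":[0.054,0.047,0],"gripper":-1},
    {"delta_rot":[0,0,0.15],"travel":[0.055,0.058,0],"gripper":-1},
    {"delta_rot":[0,0,0.178],"travel":[0.055,0.069,0],"gripper":-1},
    {"delta_rot":[0,0,0.2],"travel":[0.054,0.078,0],"gripper":-1},
    {"delta_rot":[0,0,0.2],"travel":[0.054,0.078,0],"gripper":-1},
  ],
)

```text
clock: 9.7
tool_pos: [0.5298, 0.0079, 0.1021]
eef_rot: [0.996, -0.089, -0.01, -0.002]
contact_force: [-22.1, 3.6, 32.7]
opening: 0.004
```

Run:
```python
from wp import *
go([-100],[.017])
a=viewer.snapshot("scene")["color"][130:230,240:360];b=viewer.snapshot("side")["color"][150:270,250:390]
i=np.hstack([cv2.resize(a,(400,400)),cv2.resize(b,(400,400))]);cv2.imwrite("pics/v6.png",cv2.cvtColor(i,cv2.COLOR_RGB2BGR))
```

```text
yaw -100.167274386241 now along -0.007740655647626005 lat 0.00598362075721508 z 0.10207155254216765 [-22.08523881   3.63181955  32.74416958] [0.68180512 4.84745043 0.0185176 ]
-100 0.017 rot -0.001 travel 0.073 -0.009
```

View pics/v6.png

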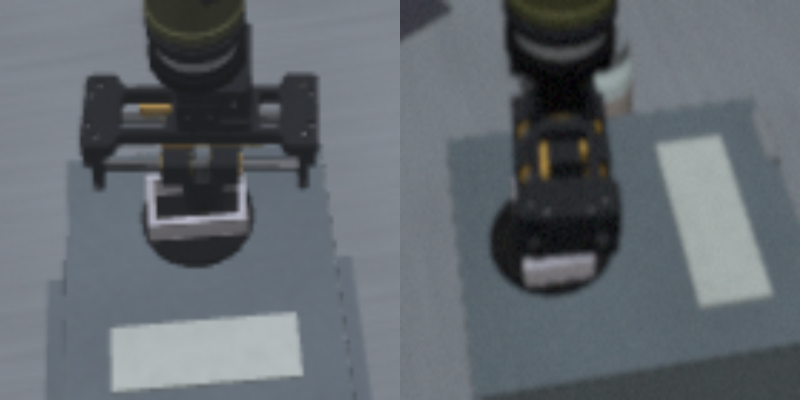

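>>> play_rows(
  commands=[
    {"delta_rot":[0,0,0],"travel":[0,0,-0.008],"gripper":-1},
    {"delta_rot":[0,0,0],"travel":[0.01,0,-0.012],"gripper":-1},
    {"delta_rot":[0,0,0.02],"travel":[0.02,0,-0.012],"gripper":-1},
    {"delta_rot":[0,0,0.02],"travel":[0.02,0,-0.012],"gripper":-1},
  ],
)

```text
clock: 10.3
tool_pos: [0.5302, 0.0084, 0.1022]
eef_rot: [0.993, -0.118, -0.013, -0.002]
contact_force: [-24.8, 4.1, 22.6]
opening: 0.001
```

Run:
```python
from wp import *
from fit import fit
np.set_printoptions(precision=4,suppress=True)
go([-100],[.017])
for c in ["scene","side","wrist"]:
    s=viewer.snapshot(c); m=viewer.outline_of(c,"box")
    if m: print(c,m[0]["conf"]); fit(cloud(s),m[0]["pixels"])
```

```text
yaw -103.61240954959645 now along -0.008692048654345669 lat 0.005797718745131141 z 0.10223072497719433 [-24.8282   4.1305  22.5506] [0.7771 4.9797 0.4648]
-100 0.017 rot -0.02 travel 0.071 -0.009
side 0.67
tilt 0.003748675836929963 n [-0.0037 -0.0006  1.    ] cover rect (0.2269502878189087, 0.26863718032836914) 85.37918853759766 centre [ 0.5842 -0.0068  0.0951]
wall n 75 rect (0.04182088375091553, 0.09572026878595352) 26.97920036315918 centre on plane [ 0.5033 -0.011   0.0948] floor [ 0.5033 -0.011   0.1008] dmed 0.02359718153029675
wrist 0.6
tilt 0.0066896881915214585 n [-0.0067  0.      1.    ] cover rect (0.22706545889377594, 0.2034820020198822) 84.98876953125 centre [ 0.5523 -0.0001  0.097 ]
wall n 3759 rect (0.08404562622308731, 0.05278915539383888) 85.13935852050781 centre on plane [0.5233 0.0021 0.0968] floor [0.5232 0.0021 0.1028] dmed 0.023746243041157335
```

The wrist fit puts the slot axis at 85.1° and the box y axis at 85.0°, so the latch is on its stop. The cover tilt is about 0. I'll unload sideways, then back straight up.

>>> play_rows(
  commands=[
    {"delta_rot":[0,0,0],"travel":[-0.04,0,-0.005],"gripper":-1},
    {"delta_rot":[0,0,0],"travel":[-0.08,0,-0.01],"gripper":-1},
    {"delta_rot":[0,0,0],"travel":[-0.08,0,-0.03],"gripper":-1},
    {"delta_rot":[0,0,0],"travel":[-0.11,0,-0.05],"gripper":-1},
    {"delta_rot":[0,0,-0.046],"travel":[-0.11,0,-0.08],"gripper":-1},
    {"delta_rot":[0,0,-0.046],"travel":[-0.11,0,-0.2],"gripper":-1},
    {"delta_rot":[0,0,-0.046],"travel":[-0.11,0,-0.5],"gripper":-1},
    {"delta_rot":[0,0,-0.046],"travel":[-0.11,0,-0.9],"gripper":-1},
    {"delta_rot":[0,0,-0.046],"travel":[-0.11,0,-0.9],"gripper":-1},
    {"delta_rot":[0,0,-0.046],"travel":[-0.11,0,-0.9],"gripper":-1},
  ],
)

```text
clock: 11.85
tool_pos: [0.5278, 0.0106, 0.2382]
eef_rot: [0.999, -0.047, 0.0, -0.0]
contact_force: [-0.4, -0.3, -0.2]
opening: 0.003
```

Run:
```python
from wp import *
from fit import fit
np.set_printoptions(precision=4,suppress=True)
go([-100],[.017])
for c in ["scene","side","wrist"]:
    s=viewer.snapshot(c); m=viewer.outline_of(c,"box")
    if m: print(c,m[0]["conf"]); fit(cloud(s),m[0]["pixels"])
    save(s,c+"7")
    for l in ["jar","bowl","scraper"]:
        d=viewer.pinpoint(c,l)
        if d: print(l,d[0]["at"])
i=np.vstack([cv2.imread("pics/scene7.png"),cv2.imread("pics/side7.png")]);cv2.imwrite("pics/v7.png",cv2.resize(i,(480,600),interpolation=cv2.INTER_AREA))
```

```text
yaw -95.34430669669058 now along -0.009708602088095075 lat 0.004402665843623012 z 0.23820447453793933 [-0.4459 -0.2779 -0.184 ] [ 0.009   0.1561 -0.0185]
-100 0.017 rot 0.026 travel 0.088 0.014
scene 0.93
tilt 0.01386650076720201 n [ 0.0138 -0.001   0.9999] cover rect (0.22562076151371002, 0.27359870076179504) 85.035888671875 centre [ 0.5856 -0.0031  0.098 ]
wall n 159 rect (0.08370998501777649, 0.05495636910200119) 85.4452896118164 centre on plane [0.5245 0.002  0.0989] floor [0.5246 0.002  0.1049] dmed 0.02356909125535979
jar [377.5, 221.6]
bowl [212.9, 256.3]
scraper [398.5, 156.1]
side 0.83
tilt 0.013777119414193621 n [ 0.0137 -0.0014  0.9999] cover rect (0.2283129245042801, 0.2684548795223236) 85.48978424072266 centre [ 0.5838 -0.0069  0.0974]
wall n 276 rect (0.08628629893064499, 0.05194322019815445) 85.3206787109375 centre on plane [ 0.5223 -0.001   0.0982] floor [ 0.5224 -0.001   0.1042] dmed 0.023683970367533197
jar [318.7, 186.9]
bowl [399.6, 339.3]
scraper [221.8, 168.8]
wrist 0.77
tilt 0.010495257991956953 n [ 0.0104 -0.0017  0.9999] cover rect (0.22715343534946442, 0.21389414370059967) 84.54608154296875 centre [ 0.5591 -0.0006  0.0999]
wall n 2552 rect (0.08413859456777573, 0.05221148207783699) 84.7948989868164 centre on plane [0.5229 0.0025 0.1003] floor [0.5229 0.0025 0.1063] dmed 0.023726333606949566
jar [131.3, 92.1]
bowl [574.8, 12.2]
```

View pics/v7.png

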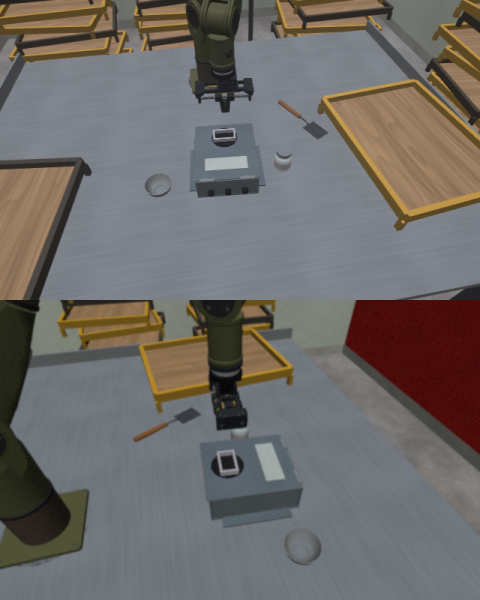

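```bash
python3 -c "
from plant import r; print(r.finish_job())"
```

```text
the job is handed in; nothing more can be done
None
```

The cover is locked shut and the job is handed in, at about 12 s of the 35 s allowed. I set the closed fingertips in the slot and pressed the cover shut. Keeping it pressed, I turned the latch clockwise to its stop, then backed straight up.

**Last checks, with the arm clear at z ≈ 0.24 m:**
- **Latch:** all three cameras put the slot along the box's y axis, to within about 0.5°.
- **Cover:** it reads 0.010–0.014 rad open, about 2.6 mm up at the latch. That is within the 4 mm play the locked tongue allows; unlocked, it would stand at about 0.14 rad.
- **Jar, bowl and scraper:** they look unmoved. The network's pixel positions shifted by only 1–5 pixels from the first pictures.
- **Forces:** the wrist readings I took stayed under about 40 N, and they were near zero at the end.

While turning, friction on the slot floor held the fingers back by several millimetres sideways. I eased the downward press to let them slide, and nothing jammed. No check failed. In one side view the gripper hid the slot, so I ignored that latch reading and used the wrist camera's.

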